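Put the cleaned bearing away in the clean-parts carousel

ROBOT

A 6-joint arm with a two-finger parallel gripper is mounted at the origin on a cart in front of the work surface, level with it; the furniture and walls round the work are solid. World frame = base frame: x ahead of the robot, y to its left, z up, the work surface at z = 0. Lengths are in m, angles in rad, forces in N, time in s.
With the tool pointing down it reaches from about 0.35 to 0.925 m from the base axis. Payload 6.4 kg.
Tool frame: the origin (TCP) lies midway between the tips of the shut fingers; the grasp point (between the pads) lies 19 mm behind it (manip.grip_depth is the distance from the TCP to the grasp point, in m); z points along the fingers, y is the line along which they close (so a half turn about z gives the same grasp; the last joint's range is limited). The gripper opens to 85 mm and grips with 20 to 120 N. Pads are 22 mm wide; open, the fingers measure 114 mm over their backs; the gripper's body (76 mm by 85 mm) begins 54 mm behind the grasp point. The pads swing forward as they close: fully open they stand 13 mm farther back than shut.
Start: joints at [1.157, 0.245, 1.558, -0, 1.339, -0.174], TCP at [0.154, 0.631, 0.231] pointing down, gripper open.
Joint ranges: [-3.13, 3.13], [-1.02, 2.26], [0.13, 2.54], [-0.95, 4.09], [0.21, 2.88], [-2.74, 2.74]. Speed limits (rad/s): [2.57, 2.57, 3.14, 3.14, 3.14, 3.14].

INTERFACE

Orientations are given as a rotation vector (axis times angle).
In Python, from workcell import manip gives the robot as it stands.
- The arm moves only by the shell command python3 nudge.py 'ROWS' [FORCE]. ROWS is 1 to 20 rows, parted by a bar, with the numbers parted by commas; each row has 5 numbers: the opening from 0.0 (shut) to 1.0 (fully open), then dx, dy, dz in fractions of the full range, 1 being 0.75 m, then a turn about the tool's z in parts of the range, where 1.0 means 4 rad; each row shifts and turns the commanded pose from where the row before left it, along the tool's axes as they then stand; what a row does not reach is not made up. A row lasts 1/12 s, in which the tool goes at most 0.0417 m and 0.125 rad, less where a joint would pass 70% of its speed; a pose out of reach is approached as far as the arm can. The fingers move at their own pace and stop on an object; FORCE is the grip in N (left out, the last holds). Time passes only in rows, so rows that do not move let the fingers close. It prints the time, the measured TCP pose, the force, the opening and the grip force at its end. Shift and turn numbers lie between -1 and 1, and a call with a number outside is refused. Input that does not fit is refused with a message, and nothing moves.
- manip.observe(): the state, without advancing time (a new reading comes with each control period).
- manip.read_camera(name): name is "side" or "top" or "wrist"; returns the picture (400x640x3 uint8, red, green, blue); there is no depth.
- manip.camera_params(name): a dict with "mtx" (3x3 intrinsics, pixels), "dist" ([k1, k2, p1, p2, k3] as OpenCV has them; the pictures are not rectified), "R" (3x3) and "t" (3): a world point X has camera coordinates R X + t. Camera axes: x right, y down, z forward; pixel columns grow to the right and rows downward; lengths in m; the calibration is good to about 2 mm. A picture is of the moment at which its call begins: read the wrist's pose just before it. camera_params takes no time and is no camera call; for the wrist camera it gives the pose at the moment of the call.
- manip.close_job(): hands the job in; it is judged then, once.
The state is a dict: "time_s": time; "qpos": joint angles; "joint_velocities": joint speeds; "effort": joint torques, N m; "ee_pos": TCP position; "tool_rot": TCP orientation; "ft_force": force on the tool from outside, world axes, zero at the start; "moment": the same for the moment, N m; "grip_width": opening from 0.0 (shut) to 1.0 (fully open); "grip_force": force on a finger pad.
Only numpy, scipy, OpenCV 4.12 (cv2) and the standard library are available. Lean on these libraries where they do the work, as an engineer would, in place of code of your own. Each camera call takes 0.05 s, during which the arm holds its last target. There are 200 camera calls.

TASK

Two ball bearings lie on the bench to the right of the big gearbox housing; put the larger one away in the round covered parts carousel on the left. Turn its tray by the red spinner knob until the larger empty nest lies centred under the open port in the clear cover, lower the bearing flat into that nest (do not drop it in), then swing the shutter fully shut over it by its black knob. Leave the other loose things where they are.

Things in the scene. Friction and masses are not known exactly. Their poses are not given: they have to be found in the camera images.
- carousel: Clean-parts carousel fixed to the bench: round blue tub 276 mm across (ears reach 160 mm from the axis) under a flat clear cover, top 58 mm above the bench. Origin: turning axis at bench level, z up. The cover's one opening, the loading port, lies towards this body's -x: a ring sector 82 degrees wide, 50 to 127 mm from the axis, open at the start. Only the port and the hub are uncovered.
- port (a point): Centre of the loading port, level with the cover's top (58 mm above the bench), 88 mm from the turning axis. Fixed to the carousel.
- tray (a joint): Turn of the tray in the tub, rad, counter-clockwise positive from above, no end stops; stays where left (0.08 N m friction). 0 or any whole turn: larger empty nest under the port. Four bays, 90 degrees apart, dividers 30 mm high: the larger empty nest, across from it a smaller one (57 mm, too small), gears in the other two. Inserts are black, the floor of an empty nest shows yellow.
- nest (a point): Centre of the floor of the larger empty nest, on the tray, 88 mm from the axis, 18 mm above the bench. The nest is a round recess 68 mm across and 6 mm deep (rim 24 mm above the bench): the bearing has 3 mm play all round.
- spinner_grip (a point): Grip point of the red spinner knob that turns the tray: upright, round, 18 mm across, revolving freely on its own pin. It stands on the dark hub in the middle of the cover, 29 mm from the turning axis, on the side away from the larger nest, and goes round with the tray. Hub top 64 mm, knob top 98 mm, this point 88 mm above the bench.
- shutter (a joint): Swing of the flat aluminium shutter (90 degree sector, 3 mm thick, lying on the cover, top 61.5 mm above the bench) about the carousel's axis, rad. 0: fully shut, against a stop; positive: open, counter-clockwise from above, at most 2.4. Above 1.52 the port is clear; it starts so. Stays where left (about 1 N at the knob moves it).
- shutter_grip (a point): Grip point of the upright round black knob on the shutter: 16 mm across, 61.5 to 91.5 mm above the bench, this point at 84 mm, 108 mm from the turning axis. At shutter angle s it stands s - 0.40 rad counter-clockwise (from above) of the port's centre.
- bearing: The ball bearing to put away: steel, 62 mm across, 16 mm high, 0.2 kg, lying flat on the bench right of the gearbox housing; origin at the centre of its underside, z up. Grasp it across the outer ring; its bore is solid to the fingers. The fixed gearbox housing between it and the carousel is up to 282 mm high (x 0.23 to 0.62 m, y -0.16 to 0.26 m): carry it over the top.
- small_bearing: A smaller ball bearing, 52 mm across and 15 mm high, lying flat on the bench; not to be moved. Origin at the centre of its underside.
- oil_seal: A black ring-shaped oil seal, 58 mm across and 10 mm high, lying flat on the bench; not to be moved. Origin at the centre of its underside.
- scraper: A red-handled scraper, 175 mm long, lying on the bench behind the carousel; not to be moved. Origin at its middle, on the underside.

How it is judged:
On the way, in this order (a step that is already met when the one before it is completed fails the run):
1. the tray stands still with the larger empty nest centred under the port (within 15 mm) (horizontal distance between nest and port below 0.015 m and velocity of joint tray between -0.1 and 0.1 rad/s), for 0.2 s.
2. the bearing is lowered into the larger nest while still held: less than 12 mm above its floor, within 10 mm of its centre (horizontal distance between bearing and nest below 0.01 m and z of bearing in the frame of nest below 0.012 m and contact force between bearing and the fingers above 0.3 N), for 0.05 s.
3. the shutter is swung fully shut (within 0.06 rad) (value of joint shutter below 0.06 rad), for 0.2 s.
At the end, for the whole second after the job is handed in: The bearing lies flat and at rest on the floor of the larger nest (within 6 mm of its centre, tilted less than 0.06 rad, less than 3 mm above the floor), that nest is still under the port (within 20 mm), the shutter is fully shut (within 0.06 rad) (horizontal distance between bearing and nest below 0.006 m and z of bearing in the frame of nest below 0.003 m and angle between bearing's own z axis and vertical below 0.06 rad and linear speed of bearing below 0.02 m/s and horizontal distance between nest and port below 0.02 m and value of joint shutter below 0.06 rad); the robot touches nothing.
It fails at once if the smaller bearing, the oil seal or the scraper is moved by more than 25 mm (distance of any of small_bearing, oil_seal, scraper from where it was at the start of the episode above 0.025 m).
It also fails if it takes over 72 s, if anything falls off the work surface, if the arm or the gripper's body presses on something with over 40 N, if the wrist force passes 120 N, or if a joint passes its speed limit or range.

## Working session

There is one attempt and no reset: what is moved stays moved. The work goes in short steps, Python scripts to look and compute and a shell command to move; the robot and the scene stay as the last step left them, time stands still between calls to the robot, and variables do not carry over. Pictures are saved under pics/ and viewed, at most 10 in all, crops included, and the job is handed in when it is done.

```bash
ls; mkdir -p pics
cat > h.py <<'E'
import numpy as np, cv2
from workcell import manip
def snap(name,fn=None):
    p=manip.camera_params(name); im=manip.read_camera(name)
    if fn: cv2.imwrite('pics/'+fn,im[:,:,::-1])
    return im,p
def ray(p,uv):
    n=cv2.undistortPoints(np.array([[uv]],float),np.array(p['mtx']),np.array(p['dist']))[0,0]
    R=np.array(p['R']);t=np.array(p['t'])
    return -R.T@t, R.T@np.array([n[0],n[1],1])
def onz(p,uv,z):
    c,d=ray(p,uv); return c+d*(z-c[2])/d[2]
def proj(p,X):
    R=np.array(p['R']);return cv2.projectPoints(np.array(X,float).reshape(-1,3),cv2.Rodrigues(R)[0],np.array(p['t'],float),np.array(p['mtx']),np.array(p['dist']))[0].reshape(-1,2)
E
python3 - <<'E'
from h import *
for n in ('top','side'):
    im,p=snap(n,n+'1.png'); print(n,-np.array(p['R']).T@np.array(p['t']), p['mtx'][0][0])
print(manip.observe())
E
```

```text
nudge.py
pics
workcell.py
top [0.36700618 0.01433868 1.44072374] 429.7301693198314
side [ 0.3699738  -0.60760307  1.23189011] 409.5331425034486
{'time_s': 0.1, 'qpos': array([ 1.15687607e+00,  2.45761935e-01,  1.55889687e+00, -8.55659220e-06,
        1.33869506e+00, -1.74084753e-01]), 'joint_velocities': array([-0.00064424, -0.0029923 , -0.00115466, -0.00096048,  0.00174003,
        0.00180454]), 'effort': array([ 6.22224743e-04, -4.30665779e+01, -3.27128398e+01, -1.42662216e-04,
        2.88023519e-03,  2.66019407e-05]), 'ee_pos': array([0.15418445, 0.63093143, 0.23027663]), 'tool_rot': array([-3.75767136e-01, -3.11853170e+00,  2.65116183e-03]), 'ft_force': array([ 0.0590741 ,  0.17895052, -0.37392592]), 'moment': array([ 0.06740897,  0.02239991, -0.03739542]), 'grip_force': 0.0, 'grip_width': 0.9985017274297985}
```

View pics/top1.png

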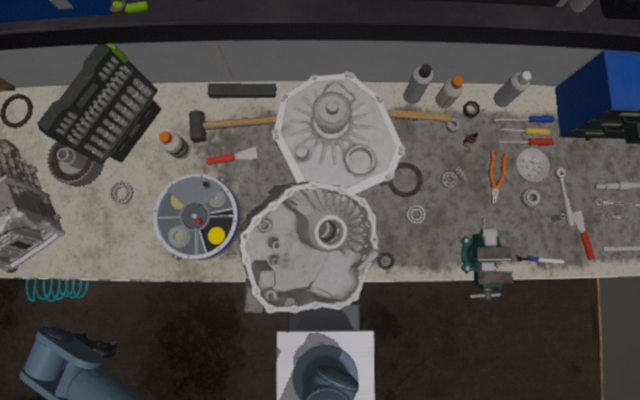

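View pics/side1.png

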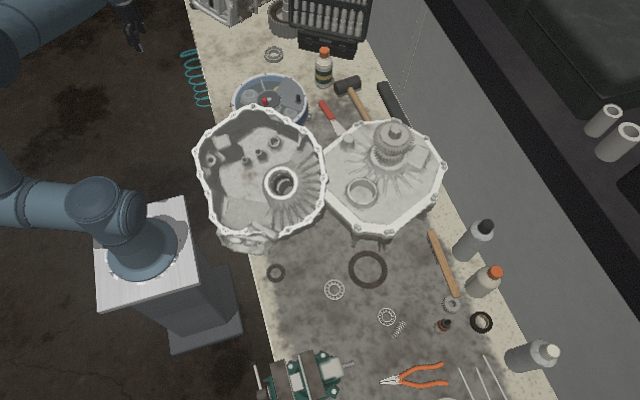

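The top view shows the carousel at about (197,217) with its red knob at (198,221). Bearing candidates are at (416,214) and (450,178). I'll zoom in and measure.

Run:
```python
from h import *
t=cv2.imread('pics/top1.png'); s=cv2.imread('pics/side1.png')
a=cv2.resize(t[170:265,145:250],None,fx=4,fy=4,interpolation=cv2.INTER_CUBIC)
b=cv2.resize(t[165:275,370:470],None,fx=3.45,fy=3.45,interpolation=cv2.INTER_CUBIC)
h=max(a.shape[0],b.shape[0]); f=lambda i:cv2.copyMakeBorder(i,0,h-i.shape[0],0,0,0)
cv2.imwrite('pics/crop1.png',np.hstack([f(a),f(b)]))
tp,sp=manip.camera_params('top'),manip.camera_params('side')
for uv in [(416,214),(450,178),(386,260)]: print('top',uv,onz(tp,uv,.016))
for uv in [(334,290),(387,316),(276,272)]: print('side',uv,onz(sp,uv,.016))
print('axis guess',onz(tp,(196.5,217),.058))
```

```text
top (416, 214) [ 0.53458296 -0.30636588  0.016     ]
top (450, 178) [ 0.65847098 -0.42852442  0.016     ]
top (386, 260) [ 0.38153165 -0.20169246  0.016     ]
side (334, 290) [ 0.53483884 -0.31083045  0.016     ]
side (387, 316) [ 0.65750792 -0.42827733  0.016     ]
side (276, 272) [ 0.38324522 -0.20559016  0.016     ]
axis guess [0.5201359  0.41806453 0.058     ]
```

View pics/crop1.png

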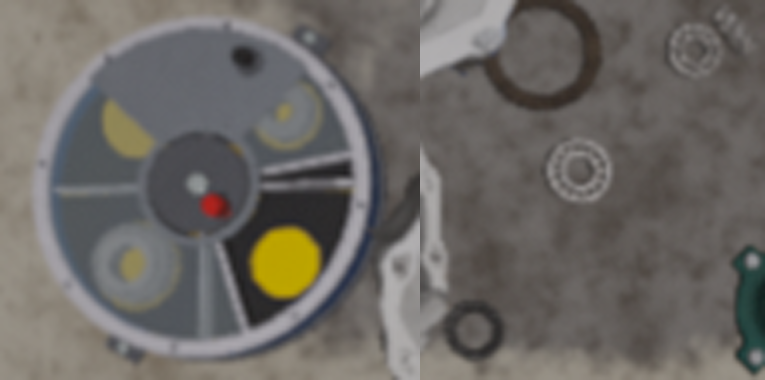

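The crop shows:
- **Port:** the open sector faces lower right and has the smaller nest under it, with the full yellow disc at crop (286,262).
- **Larger nest:** this is the yellow disc at upper left, opposite the red knob at crop (212,205), so the tray is about half a turn off.
- **Shutter knob:** at crop (245,58).
- **Bearings:** the larger is at crop (580,170) and the smaller at (695,50).

Next I'll move the wrist camera over the carousel.

Careful with the scale: shifts go in shares of 0.75 m and turns go in shares of 4 rad. That gives: -0.038 m / 0.75 = -0.0507, -0.0123 m / 0.75 = -0.0164.

```bash
python3 nudge.py '1,-0.0507,-0.0164,-0.0093,0 | 1,-0.0507,-0.0164,-0.0093,0 | 1,-0.0507,-0.0164,-0.0093,0 | 1,-0.0507,-0.0164,-0.0093,0 | 1,-0.0507,-0.0164,-0.0093,0 | 1,-0.0507,-0.0164,-0.0093,0 | 1,-0.0507,-0.0164,-0.0093,0 | 1,-0.0507,-0.0164,-0.0093,0 | 1,-0.0507,-0.0164,-0.0093,0 | 1,0,0,0,0 | 1,0,0,0,0'
python3 - <<'E'
from h import *
im,p=snap('wrist','w1.png'); np.save('w1.npy',p,allow_pickle=True)
print(p['mtx'],-np.array(p['R']).T@np.array(p['t'])); print(proj(p,[[.52,.418,.058]])); print(manip.observe()['ee_pos'])
E
```

```text
time_s: 1.02
ee_pos: [0.4618, 0.4414, 0.2941]
tool_rot: [-0.381, -3.118, -0.0]
ft_force: [0.1, -0.4, 0.4]
grip_width: 1.001
grip_force: 0.0
[[277.06936601   0.         315.21287584]
 [  0.         277.06936601 194.73969723]
 [  0.           0.           1.        ]] [0.38392873 0.46212806 0.43547364]
[[308.31131437 206.13984642]]
[0.46039735 0.44222734 0.29366604]
```

View pics/w1.png

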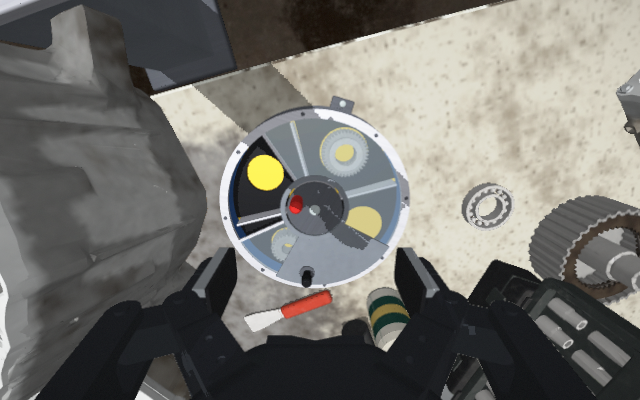

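The wrist view shows the axis bolt at (315,210), the red knob at (296,204), the small nest in the port at (265,172), the larger nest partly covered at (364,222), the shutter knob at (307,272) and the scraper at (288,311).

```bash
cat > meas.py <<'E'
from h import *
def blob(im,lo,hi,box):
    hsv=cv2.cvtColor(im,cv2.COLOR_RGB2HSV); m=cv2.inRange(hsv,np.array(lo),np.array(hi))
    x0,y0,x1,y1=box; k=np.zeros_like(m);k[y0:y1,x0:x1]=m[y0:y1,x0:x1]
    n,l,st,c=cv2.connectedComponentsWithStats(k); i=1+np.argmax(st[1:,4]); return c[i],st[i],l==i
E
python3 - <<'E'
from meas import *
im=cv2.imread('pics/w1.png')[:,:,::-1].copy(); p=np.load('w1.npy',allow_pickle=True).item()
# rim: fit circle to bright rim outer points on z=.058
g=cv2.cvtColor(im,cv2.COLOR_RGB2HSV)
c0=np.array([315,205.]); pts=[];
for a in np.radians(np.arange(0,360,3)):
    r=np.arange(75,115,.5); u=c0[0]+r*np.cos(a); v=c0[1]+r*np.sin(a)
    val=cv2.remap(cv2.cvtColor(im,cv2.COLOR_RGB2GRAY),u.astype('f4')[None],v.astype('f4')[None],1)[0].astype(float)
    i=np.where(val>190)[0]
    if len(i): pts.append(onz(p,(u[i[0]],v[i[0]]),.058)[:2])
pts=np.array(pts)
def fit(P):
    A=np.c_[2*P,np.ones(len(P))]; s=np.linalg.lstsq(A,(P**2).sum(1),rcond=None)[0]; return s[:2],np.sqrt(s[2]+s[:2]@s[:2])
for _ in range(8):
    c,r=fit(pts); e=abs(np.linalg.norm(pts-c,axis=1)-r); pts=pts[e<max(.003,np.median(e)*2)] 
print('rim inner',c,r,len(pts)); print('bolt',onz(p,(315,210),.066))
ang=lambda q,c=c:np.degrees(np.arctan2(*(q[:2]-c)[::-1]))
y,st,m=blob(im,(20,150,150),(35,255,255),(240,150,290,195)); q=onz(p,y,.018); print('small nest',y,st,q,ang(q),np.linalg.norm(q[:2]-c))
y,st,m=blob(im,(0,150,80),(8,255,255),(270,180,320,230)); q=onz(p,y,.085); print('red',y,st,q,ang(q),np.linalg.norm(q[:2]-c))
q=onz(p,(307,269),.0915);print('shknob',q,ang(q),np.linalg.norm(q[:2]-c))
cv2.imwrite('pics/w1c.png',cv2.resize(im[95:300,210:420,::-1],None,fx=2.9,fy=2.9,interpolation=cv2.INTER_CUBIC))
E
```

```text
rim inner [0.52828756 0.4263524 ] 0.12821556978978846 63
bolt [0.5251368  0.42676152 0.066     ]
small nest [265.06555773 172.20547945] [ 247  155   37   36 1022] [0.46399247 0.36227669 0.018     ] -135.09791580002556 0.09077199206412133
red [295.65957447 204.10106383] [289 195  14  19 188] [0.50332059 0.40532957 0.085     ] -139.90177094841542 0.032639064430068414
shknob [0.60109766 0.39606692 0.0915    ] -22.58494307422627 0.07885759727827671
```

View pics/w1c.png

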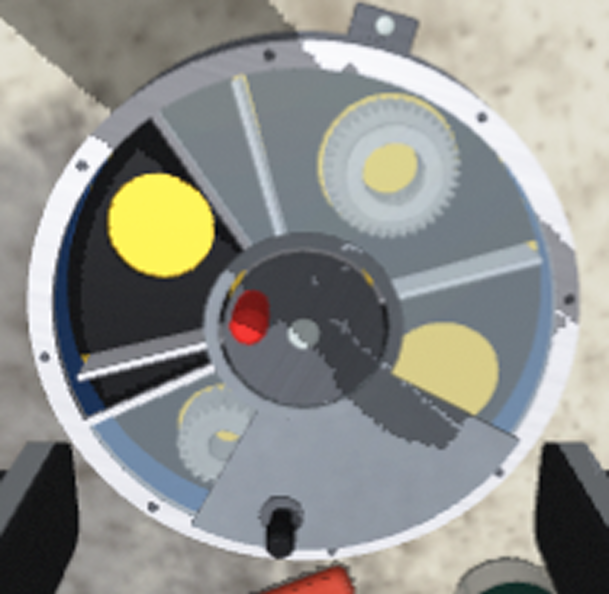

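In the crop, the port edges run (152,118)–(245,245) and (88,422)–(212,368). The shutter knob's base is near (280,505) and its top near (281,548), and the hub bolt is at (303,333).

Run:
```python
from meas import *
p=np.load('w1.npy',allow_pickle=True).item()
f=lambda u,v,z:onz(p,(210+(u+.5)/2.9-.5,95+(v+.5)/2.9-.5),z)[:2]
for nm,a,b in(('e1',(152,118),(245,245)),('e2',(88,422),(212,368))):
    A,B=f(*a,.058),f(*b,.058); d=A-B; print(nm,A,B,np.degrees(np.arctan2(d[1],d[0])))
for z in(.064,.068,.072): print('bolt',f(303,333,z))
cs=np.array([.527,.4265])
for q in(f(281,548,.0915),f(280,507,.0615),f(250,305,.098),f(250,318,.085)):
    d=q-cs; print(q,np.hypot(*d),np.degrees(np.arctan2(d[1],d[0])))
# hub ring outer edge points
P=np.array([f(u,v,.058) for u,v in((303,232),(403,330),(205,330),(230,260),(375,260))]);print(P, np.linalg.norm(P-cs,axis=1))
# top view cross checks
t=cv2.imread('pics/top1.png')[:,:,::-1].copy(); tp=manip.camera_params('top')
y,st,m=blob(t,(20,150,120),(35,255,255),(200,220,240,250)); print('small nest top',y,onz(tp,y,.018))
y,st,m=blob(t,(0,150,80),(8,255,255),(185,205,215,235)); print('red top',y,onz(tp,y,.093))
print('bolt top',onz(tp,(145+197.5/4,170+184/4),.067),'shknob top',onz(tp,(145+243/4,170+58/4),.0915))
```

```text
e1 [0.4067218  0.38291757] [0.47584622 0.40871786] -159.53220676715998
e2 [0.54867094 0.30326674] [0.53458342 0.37513593] -78.90971972243018
bolt [0.52485976 0.42557677]
bolt [0.52334223 0.42597035]
bolt [0.52182469 0.42636393]
[0.6251355  0.38920212] 0.1049843271065565 -20.810048962497586
[0.62062703 0.38889867] 0.10089538910267701 -21.880769503772555
[0.49330707 0.40924836] 0.037852771060920554 -152.8863946475202
[0.50370604 0.40553187] 0.03134120953879972 -138.00794296561384
[[0.47632522 0.4376501 ]
 [0.53768839 0.47424324]
 [0.51370038 0.37748128]
 [0.48139977 0.39959506]
 [0.49846308 0.46841614]] [0.05188698 0.04892503 0.05079089 0.05294579 0.05070816]
small nest top [215.91880342 235.07264957] [0.46427033 0.36216969 0.018     ]
red top [198.11538462 221.03846154] [0.50341321 0.40216711 0.093     ]
bolt top [0.52238108 0.42253189 0.067     ] shknob top [0.62116579 0.38253318 0.0915    ]
```

Axis ≈ (0.5255, 0.4255), and the radii check out (nest 88 mm, knob about 30 mm, shutter knob about 105 mm). The port lies at −119.2°, so the tray needs about 165° clockwise. Going down to the spinner now.

In the tool's units: 0.034 m / 0.75 = 0.0453, 0.028 m / 0.75 = 0.0373.

```bash
python3 nudge.py '0.7,-0.0173,-0.0088,0.032,0 | 0.7,-0.0173,-0.0088,0.032,0 | 0.7,-0.0173,-0.0088,0.0373,0 | 0.7,-0.0173,-0.0088,0.0373,0 | 0.7,0,0,0.0453,0 | 0.7,0,0,0.0453,0 | 0.7,0,0,0.04,0 | 0.7,0,0,0.024,0 | 0.7,0,0,0,0 | 0.7,0,0,0,0' 30
cat >> h.py <<'E'
def d(target):
    from scipy.spatial.transform import Rotation as R
    o=manip.observe(); r=R.from_rotvec(o['tool_rot']); return np.round(r.inv().apply(np.array(target)-o['ee_pos']),4)
E
python3 -c "
from h import *
o=manip.observe();print(o['ee_pos'],d([.5045,.4045,.0705]))"
```

```text
time_s: 1.9
ee_pos: [0.5025, 0.4052, 0.0731]
tool_rot: [-0.372, -3.117, 0.003]
ft_force: [-0.1, -0.1, 0.4]
grip_width: 0.701
grip_force: 0.0
[0.50248429 0.40523372 0.07306982] [-0.0021 -0.0002  0.0026]
```

In the tool's units: -0.002 m / 0.75 = -0.0027.

```bash
python3 nudge.py '0,-0.0027,0,0.0027,0 | 0,0,0,0,0 | 0,0,0,0,0 | 0,0,0,0,0 | 0,0,0,0,0 | 0,0,0,0,0' 30
python3 - <<'E'
from h import *
o=manip.observe();print(o['ee_pos'],o['ft_force'],o['grip_width'],o['grip_force'])
im,p=snap('wrist','w2.png')
from scipy.spatial.transform import Rotation as R
A=np.array([.5255,.4255]); r=R.from_rotvec(o['tool_rot']); P=o['ee_pos'][:2]
dd=P-A; print(np.hypot(*dd),np.degrees(np.arctan2(dd[1],dd[0])))
prev=P
for a in range(-145,-310,-11):
    q=A+.029*np.array([np.cos(np.radians(a)),np.sin(np.radians(a))]); v=r.inv().apply([*(q-prev),0]); print(a,np.round(v[:2],4)); prev=q
E
```

```text
time_s: 2.4
ee_pos: [0.5067, 0.4034, 0.0744]
tool_rot: [-0.375, -3.119, 0.003]
ft_force: [-4.2, -6.5, 8.9]
grip_width: 0.196
grip_force: 29.4
[0.506696   0.40338413 0.07439598] [-4.17612542 -6.47974074  8.92429792] 0.19620264602409748 29.35655415058136
0.029029332051021338 -130.37281146054627
-145 [0.0061 0.0042]
-156 [0.0038 0.0041]
-167 [0.003  0.0047]
-178 [0.002  0.0052]
-189 [0.001  0.0055]
-200 [-0.0001  0.0056]
-211 [-0.0011  0.0054]
-222 [-0.0022  0.0051]
-233 [-0.0031  0.0046]
-244 [-0.0039  0.0039]
-255 [-0.0046  0.0031]
-266 [-0.0051  0.0022]
-277 [-0.0054  0.0012]
-288 [-0.0056  0.0001]
-299 [-0.0055 -0.0009]
```

In the tool's units: 0.0056 m / 0.75 = 0.0075, 0.0055 m / 0.75 = 0.0073.

```bash
python3 nudge.py '0,0.004,0.0027,-0.004,0 | 0,0.004,0.0027,0,0 | 0,0.0051,0.0055,0,0 | 0,0.004,0.0063,0,0 | 0,0.0027,0.0069,0,0 | 0,0.0013,0.0073,0,0 | 0,-0.0001,0.0075,0,0 | 0,0,0,0,0'
python3 - <<'E'
from h import *
o=manip.observe(); A=np.array([.5255,.4255]); dd=o['ee_pos'][:2]-A;print(np.hypot(*dd),np.degrees(np.arctan2(dd[1],dd[0])),o['ft_force'],o['grip_force'])
E
```

```text
time_s: 3.12
ee_pos: [0.5007, 0.4363, 0.0747]
tool_rot: [0.376, 3.113, 0.004]
ft_force: [11.5, 3.9, -13.4]
grip_width: 0.198
grip_force: 30.8
0.027023183629346578 156.3532379922775 [ 11.46354469   3.89513848 -13.41122993] 30.76031059026718
```

In the tool's units: -0.0054 m / 0.75 = -0.0072, 0.0015 m / 0.75 = 0.002.

```bash
python3 nudge.py '0,-0.0035,0.0072,0.002,0 | 0,-0.0029,0.0068,0,0 | 0,-0.0041,0.0061,0,0 | 0,-0.0052,0.0052,0,0 | 0,-0.0061,0.0041,0,0 | 0,-0.0068,0.0029,0,0 | 0,-0.0072,0.0016,0,0 | 0,0,0,0,0 | 0,0,0,0,0'
python3 - <<'E'
from h import *
o=manip.observe(); A=np.array([.5265,.425]); dd=o['ee_pos'][:2]-A;print(np.hypot(*dd),np.degrees(np.arctan2(dd[1],dd[0])),o['ft_force'],o['grip_force'])
E
```

```text
time_s: 3.87
ee_pos: [0.5323, 0.4524, 0.0745]
tool_rot: [0.376, 3.116, -0.005]
ft_force: [3.3, -5.9, 0.4]
grip_width: 0.193
grip_force: 32.0
0.028060375144108175 78.02393657778221 [ 3.30426012 -5.92781293  0.413841  ] 32.044649720191956
```

In the tool's units: -0.0048 m / 0.75 = -0.0064, -0.0009 m / 0.75 = -0.0012.

```bash
python3 nudge.py '0,-0.0064,0.0003,0,0 | 0,-0.0059,-0.0012,0,0 | 0,0,0,0,0 | 0,0,0,0,0 | 0,0,0,0,0'
python3 - <<'E'
from h import *
o=manip.observe(); A=np.array([.5267,.4243]); dd=o['ee_pos'][:2]-A;print(o['ee_pos'],np.hypot(*dd),np.degrees(np.arctan2(dd[1],dd[0])),o['ft_force'],o['grip_force'])
E
```

```text
time_s: 4.28
ee_pos: [0.5398, 0.45, 0.0745]
tool_rot: [0.376, 3.118, -0.005]
ft_force: [0.0, -6.5, 1.0]
grip_width: 0.194
grip_force: 32.1
[0.5397861  0.44998906 0.07452565] 0.02883007976647805 63.00554197001411 [ 0.0301259  -6.52492165  1.02659626] 32.07083344459534
```

In the tool's units: -0.035 m / 0.75 = -0.0467, -0.03 m / 0.75 = -0.04.

```bash
python3 nudge.py '0.6,0,0,0,0 | 0.6,0,0,0,0 | 0.6,0,0,0,0 | 0.6,0,0,-0.0267,0 | 0.6,0,0,-0.04,0 | 0.6,0.0133,-0.0053,-0.0467,0 | 0.6,0.02,-0.008,-0.0467,0 | 0.8,0.0267,-0.008,-0.0467,0 | 0.8,0.0267,-0.008,-0.0467,0 | 0.8,0.0133,-0.0067,-0.04,0 | 1,0,0,0,0 | 1,0,0,0,0'
python3 - <<'E'
from meas import *
im,p=snap('wrist','w3.png'); np.save('w3.npy',p,allow_pickle=True)
A=np.array([.5267,.4243,.058])
c=proj(p,A)[0]; print('axis px',c)
n=A+[.088*np.cos(np.radians(-119.2)),.088*np.sin(np.radians(-119.2)),-.04]; u=proj(p,n)[0].astype(int)
y,st,m=blob(im,(20,150,120),(35,255,255),(u[0]-35,u[1]-35,u[0]+35,u[1]+35)); q=onz(p,y,.018); e=q[:2]-A[:2]
print('nest',u,y,st,q,np.hypot(*e),np.degrees(np.arctan2(e[1],e[0])))
x,y=np.clip((c-[110,105]).astype(int),0,None)
print(x,y);cv2.imwrite('pics/w3c.png',cv2.resize(im[y:y+210,x:x+220,::-1],None,fx=2.8,fy=2.8,interpolation=cv2.INTER_CUBIC))
E
```

```text
time_s: 5.28
ee_pos: [0.4602, 0.4444, 0.2976]
tool_rot: [0.374, 3.114, 0.007]
ft_force: [-0.1, 0.0, -0.3]
grip_width: 1.004
grip_force: 0.0
axis px [310.91262271 209.11575928]
nest [257 186] [257.52234432 187.74505495] [ 237  168   43   41 1365] [0.48641562 0.34650595 0.018     ] 0.08760561958037269 -117.3766416950151
200 104
```

View pics/w3c.png

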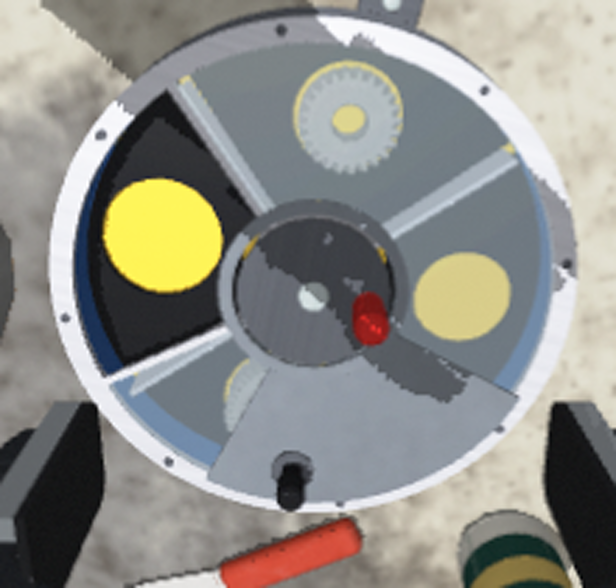

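The larger nest now shows fully in the port (yellow, crop (163,235)), about 3 mm from the port's centre. The shutter is still open with its knob base at crop (292,468). Next I turn the tool so the fingers close tangentially, and rise for the carry over the gearbox.

In the tool's units: -0.005 m / 0.75 = -0.0067, 0.12 rad / 4 = 0.03.

```bash
python3 nudge.py '1,0,0,-0.0067,0.03 | 1,0,0,-0.0067,0.03 | 1,0,0,-0.0067,0.03 | 1,0,0,-0.0067,0.03 | 1,0,0,-0.0067,0.03 | 1,0,0,-0.0067,0.03 | 1,0,0,-0.0067,0.03 | 1,0,0,-0.0067,0.03 | 1,0,0,-0.0067,0.03 | 1,0,0,-0.0067,0.03 | 1,0,0,-0.0067,0.03 | 1,0,0,-0.0067,0.03 | 1,0,0,-0.0067,0.03 | 1,0,0,-0.0067,0.03 | 1,0,0,-0.0067,0.03 | 1,0,0,0,0 | 1,0,0,0,0'
python3 -c "
from h import *
o=manip.observe();print(o['qpos'],d([.5346,-.309,.36]))
from scipy.spatial.transform import Rotation as R;print(R.from_rotvec(o['tool_rot']).as_matrix().round(3))"
```

```text
time_s: 6.75
ee_pos: [0.46, 0.4431, 0.3671]
tool_rot: [2.675, 1.648, -0.004]
ft_force: [-0.2, -0.7, 0.6]
grip_width: 1.002
grip_force: 0.0
[5.89499284e-01 1.44973556e-01 1.42834402e+00 2.45737940e-05
 1.57066913e+00 1.05579171e+00] [-0.6382  0.4048  0.0079]
[[ 0.45   0.893 -0.002]
 [ 0.893 -0.45  -0.001]
 [-0.002 -0.001 -1.   ]]
```

In the tool's units: -0.0319 m / 0.75 = -0.0425, 0.0202 m / 0.75 = 0.0269.

```bash
python3 nudge.py '1,-0.0425,0.0269,0,0 | 1,-0.0425,0.0269,0,0 | 1,-0.0425,0.0269,0,0 | 1,-0.0425,0.0269,0,0 | 1,-0.0425,0.0269,0,0 | 1,-0.0425,0.0269,0,0 | 1,-0.0425,0.0269,0,0 | 1,-0.0425,0.0269,0,0 | 1,-0.0425,0.0269,0,0 | 1,-0.0425,0.0269,0,0 | 1,-0.0425,0.0269,0,0 | 1,-0.0425,0.0269,0,0 | 1,-0.0425,0.0269,0,0 | 1,-0.0425,0.0269,0,0 | 1,-0.0425,0.0269,0,0 | 1,-0.0425,0.0269,0,0 | 1,-0.0425,0.0269,0,0 | 1,-0.0425,0.0269,0,0'
python3 nudge.py '1,0,0,0.04,0 | 1,0,0,0.04,0 | 1,0,0,0.0267,0 | 1,0,0,0,0 | 1,0,0,0,0'
python3 - <<'E'
from h import *
im,p=snap('wrist','w4.png'); np.save('w4.npy',p,allow_pickle=True)
o=manip.observe();print(o['ee_pos'],proj(p,[[.5346,-.309,.016]]))
E
```

```text
time_s: 8.25
ee_pos: [0.5242, -0.2352, 0.3673]
tool_rot: [-2.673, -1.647, 0.001]
ft_force: [1.3, 1.0, -0.4]
grip_width: 1.002
grip_force: 0.0
time_s: 8.67
ee_pos: [0.5239, -0.2329, 0.2869]
tool_rot: [-2.672, -1.644, 0.002]
ft_force: [0.6, -1.1, 0.7]
grip_width: 0.998
grip_force: 0.0
[ 0.52478091 -0.23334025  0.28909113] [[343.58654162 200.13406768]]
```

View pics/w4.png

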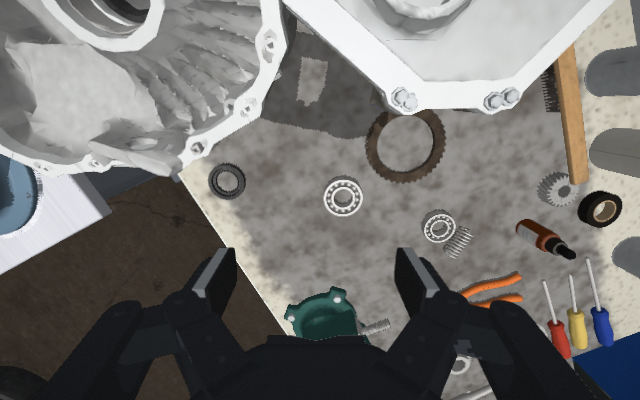

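The larger bearing is at (343,197), the smaller one at (438,227), and the oil seal at (227,181).

Run:
```python
from h import *
im=cv2.imread('pics/w4.png'); p=np.load('w4.npy',allow_pickle=True).item()
g=cv2.cvtColor(im,cv2.COLOR_BGR2GRAY)
def meas(x0,y0,x1,y1):
    m=(g[y0:y1,x0:x1]>165).astype('u1'); pts=np.argwhere(m)[:,::-1]+[x0,y0]
    h=cv2.convexHull(pts.astype(np.int32)); (c,wh,a)=cv2.fitEllipse(h); return c,wh
for b in((318,172,370,222),(418,204,460,246)):
    c,wh=meas(*b); q=onz(p,c,.016); D=np.linalg.norm(onz(p,(c[0]+wh[1]/2,c[1]),.016)-onz(p,(c[0]-wh[1]/2,c[1]),.016)); print(c,wh,q,D)
t=np.array([.5346,-.309,.016]); print(d([*onz(p,meas(318,172,370,222)[0],.016)[:2],0.0]))
```

```text
(342.7225646972656, 197.67153930664062) (36.53323745727539, 39.39104080200195) [ 0.53511678 -0.30466392  0.016     ] 0.0619750532945011
(443.0885009765625, 231.36868286132812) (31.324792861938477, 39.973876953125) [ 0.65826502 -0.43233522  0.016     ] 0.06664802902840315
[-0.059   0.0414  0.2891]
```

In the tool's units: 0.035 m / 0.75 = 0.0467, 0.03 m / 0.75 = 0.04.

```bash
python3 nudge.py '1,-0.0267,0.0187,0.0267,0 | 1,-0.0267,0.0187,0.0267,0 | 1,-0.0267,0.0187,0.0267,0 | 1,0,0,0.0467,0 | 1,0,0,0.0467,0 | 1,0,0,0.0467,0 | 1,0,0,0.04,0 | 1,0,0,0.02,0 | 1,0,0,0,0 | 1,0,0,0,0'
python3 - <<'E'
from h import *
p=manip.camera_params('wrist');print(d([.535,-.306,0]),proj(p,[.535,-.306,.016]))
im,p=snap('wrist','w5.png'); np.save('w5.npy',p,allow_pickle=True)
o=manip.observe(); print(o['ee_pos'],proj(p,[.535,-.306,.016]))
E
```

```text
time_s: 9.55
ee_pos: [0.536, -0.3063, 0.0801]
tool_rot: [2.675, 1.645, 0.001]
ft_force: [-0.9, -0.3, 1.3]
grip_width: 0.999
grip_force: 0.0
[-0.0001 -0.0011  0.0801] [[313.7753911 211.6603337]]
[ 0.53665363 -0.30690765  0.08141186] [[313.7753911 211.6603337]]
```

View pics/w5.png

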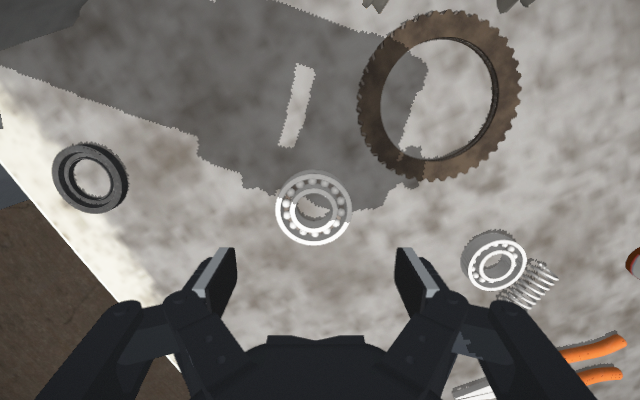

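The bearing's top face is centred at about (313.5,209), which matches the prediction to about 2 px. Going down to grasp.

In the tool's units: 0.03 m / 0.75 = 0.04, 0.015 m / 0.75 = 0.02.

```bash
python3 nudge.py '1,-0.0013,-0.0013,0.04,0 | 1,0,0,0.04,0 | 1,0,0,0.02,0 | 1,0,0,0.0067,0 | 1,0,0,0,0 | 1,0,0,0,0'
python3 -c "
from h import *
print(d([.535,-.306,0]))"
```

```text
time_s: 10.1
ee_pos: [0.5353, -0.3075, 0.0013]
tool_rot: [2.673, 1.643, 0.002]
ft_force: [1.0, 0.3, -0.4]
grip_width: 1.002
grip_force: 0.0
[ 0.0012 -0.001   0.0013]
```

In the tool's units: -0.02 m / 0.75 = -0.0267, -0.01 m / 0.75 = -0.0133.

```bash
python3 nudge.py '0.5,0,0,0,0 | 0.5,0,0,0,0 | 0.5,0,0,0,0 | 0.5,0,0,0,0 | 0.5,0,0,0,0' 50
python3 nudge.py '0.5,0,0,-0.0133,0 | 0.5,0,0,-0.0267,0 | 0.5,0,0,-0.0267,0 | 0.5,0,0,0,0 | 0.5,0,0,0,0'
python3 - <<'E'
from h import *
im,p=snap('wrist','w6.png'); np.save('w6.npy',p,allow_pickle=True); o=manip.observe();print(o['ee_pos'],proj(p,o['ee_pos']))
cv2.imwrite('pics/w6c.png',cv2.resize(im[160:340,200:430,::-1],None,fx=3,fy=3,interpolation=cv2.INTER_CUBIC))
E
```

```text
time_s: 10.52
ee_pos: [0.5351, -0.3074, 0.0014]
tool_rot: [2.674, 1.643, 0.002]
ft_force: [-0.5, 0.8, 6.3]
grip_width: 0.7
grip_force: 53.3
time_s: 10.93
ee_pos: [0.5345, -0.3069, 0.0504]
tool_rot: [2.674, 1.643, 0.002]
ft_force: [0.0, 0.0, -2.6]
grip_width: 0.699
grip_force: 54.8
[ 0.53350941 -0.30611084  0.04880198] [[313.16370203 251.01324941]]
```

View pics/w6c.png

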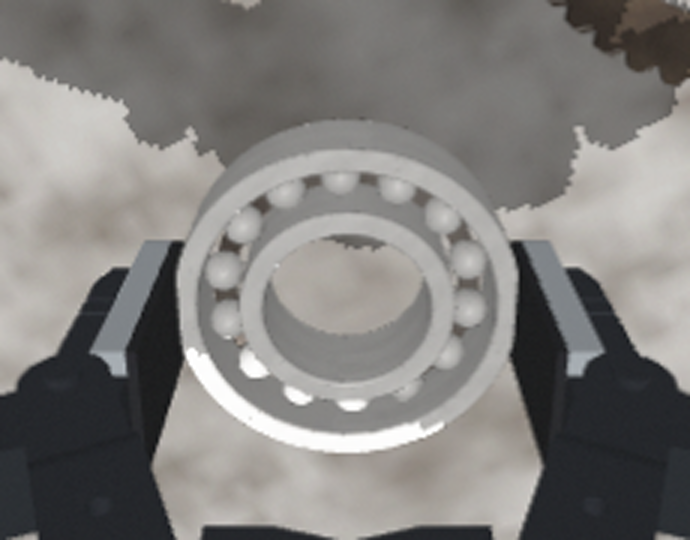

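The bearing is held level between the pads. Its top face spans crop x 180–515 and y 150–452. I'll work out its offset from the TCP.

Run:
```python
from h import *
from scipy.spatial.transform import Rotation as R
p=np.load('w6.npy',allow_pickle=True).item(); o=manip.observe(); e=o['ee_pos']; r=R.from_rotvec(o['tool_rot'])
for z in(e[2]+.0146,):
    f=lambda u,v:onz(p,(200+(u+.5)/3-.5,160+(v+.5)/3-.5),z)
    a,b=f(345,150),f(345,452); l,q=f(180,290),f(515,290)
    print(z,np.linalg.norm(a-b),np.linalg.norm(l-q),'offsets tool',r.inv().apply((a+b)/2-e),r.inv().apply((l+q)/2-e))
print(o['qpos'],o['ft_force'],o['grip_force'])
```

```text
0.06340197830861662 0.0615828054369312 0.05898731773988027 offsets tool [ 0.0008406   0.00085203 -0.0145999 ] [ 0.00515982  0.00131941 -0.01460012]
[-7.04998558e-01  3.87536783e-01  1.74536497e+00 -2.91912303e-05
  1.00848598e+00 -2.36008144e-01] [ 0.2462574   0.51447831 -2.72999053] 54.81731414794922
```

In the tool's units: -0.04 m / 0.75 = -0.0533, -0.03 m / 0.75 = -0.04.

```bash
python3 nudge.py '0.5,0,0,-0.04,0 | 0.5,0,0,-0.0533,0 | 0.5,0,0,-0.0533,0 | 0.5,0,0,-0.0533,0 | 0.5,0,0,-0.0533,0 | 0.5,0,0,-0.0533,0 | 0.5,0,0,-0.0533,0 | 0.5,0,0,-0.04,0 | 0.5,0,0,-0.0133,0 | 0.5,0,0,0,0'
python3 - <<'E'
from meas import *
im,p=snap('top','t2.png')
y,st,m=blob(im,(20,150,120),(35,255,255),(195,215,245,255)); print('nest top',y,st,onz(p,y,.018))
print(d([.4861,.3462,.36]))
E
```

```text
time_s: 11.82
ee_pos: [0.5343, -0.3068, 0.3607]
tool_rot: [2.674, 1.643, 0.002]
ft_force: [0.4, 0.3, -2.4]
grip_width: 0.705
grip_force: 55.3
nest top [220.32389937 228.2672956 ] [211 219  20  20 318] [0.48695288 0.34807205 0.018     ]
[ 0.5605 -0.3372 -0.002 ]
```

In the tool's units: 0.033 m / 0.75 = 0.044, -0.0198 m / 0.75 = -0.0264.

```bash
python3 nudge.py '0.5,0.0267,-0.016,0,0 | 0.5,0.044,-0.0264,0,0 | 0.5,0.044,-0.0264,0,0 | 0.5,0.044,-0.0264,0,0 | 0.5,0.044,-0.0264,0,0 | 0.5,0.044,-0.0264,0,0 | 0.5,0.044,-0.0264,0,0 | 0.5,0.044,-0.0264,0,0 | 0.5,0.044,-0.0264,0,0 | 0.5,0.044,-0.0264,0,0 | 0.5,0.044,-0.0264,0,0 | 0.5,0.044,-0.0264,0,0 | 0.5,0.044,-0.0264,0,0 | 0.5,0.044,-0.0264,0,0 | 0.5,0.044,-0.0264,0,0 | 0.5,0.044,-0.0264,0,0 | 0.5,0.044,-0.0264,0,0 | 0.5,0.016,-0.0107,0,0 | 0.5,0,0,0,0 | 0.5,0,0,0,0'
python3 -c "
from meas import *
print(d([.4866,.347,.12]))"
```

```text
time_s: 13.53
ee_pos: [0.4853, 0.3453, 0.355]
tool_rot: [-2.676, -1.646, 0.01]
ft_force: [0.9, 0.6, -2.0]
grip_width: 0.702
grip_force: 55.3
[0.0033 0.0011 0.235 ]
```

In the tool's units: 0.035 m / 0.75 = 0.0467, 0.03 m / 0.75 = 0.04.

```bash
python3 nudge.py '0.5,0.0027,0.0013,0.04,0 | 0.5,0,0,0.0467,0 | 0.5,0,0,0.0467,0 | 0.5,0,0,0.0467,0 | 0.5,0,0,0.0467,0 | 0.5,0,0,0.04,0 | 0.5,0,0,0.0267,0 | 0.5,0,0,0.0133,0 | 0.5,0,0,0,0 | 0.5,0,0,0,0'
python3 - <<'E'
from h import *
im,p=snap('wrist','w7.png'); np.save('w7.npy',p,allow_pickle=True); o=manip.observe();print(o['ee_pos'],proj(p,[.4866,.347,.018]),d([.4866,.347,.12]))
E
```

```text
time_s: 14.37
ee_pos: [0.4885, 0.346, 0.1288]
tool_rot: [2.678, 1.643, -0.001]
ft_force: [1.0, 0.1, -1.9]
grip_width: 0.7
grip_force: 55.4
[0.48921273 0.34661185 0.13018417] [[312.95960229 193.27004182]] [-0.0009 -0.0025  0.0102]
```

View pics/w7.png

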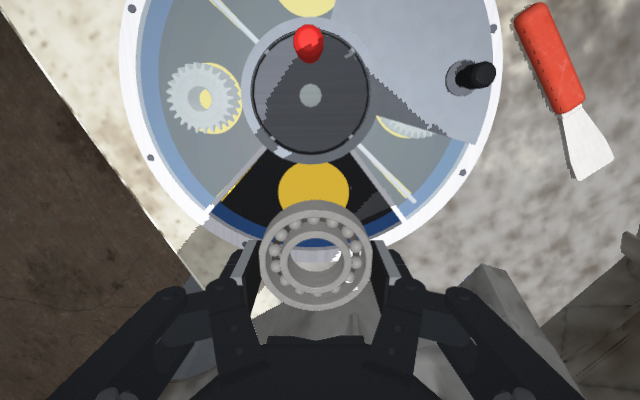

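The nest's yellow floor is visible at about (313,190), partly hidden behind the held bearing at (315,258). I'll fit its visible edge for a final position.

Run:
```python
from meas import *
im=cv2.imread('pics/w7.png')[:,:,::-1].copy(); p=np.load('w7.npy',allow_pickle=True).item()
y,st,m=blob(im,(18,100,80),(36,255,255),(255,150,370,215)); print(st)
P=[]
for v in range(st[1]+1,200):
    u=np.where(m[v])[0]
    if len(u): P+= [onz(p,(u[0]-.5,v),.018)[:2],onz(p,(u[-1]+.5,v),.018)[:2]]
P=np.array(P); A=np.c_[2*P,np.ones(len(P))]
for _ in range(4):
    s=np.linalg.lstsq(A,(P**2).sum(1),rcond=None)[0]; c=s[:2]; r=np.sqrt(s[2]+c@c); e=abs(np.linalg.norm(P-c,axis=1)-r); k=e<max(.0015,2.5*np.median(e)); P,A=P[k],A[k]
print('nest',c,r,len(P))
print(-np.array(p['R']).T@np.array(p['t']), manip.observe()['ee_pos'], d([*c,.018]))
```

```text
[ 278  162   71   48 2520]
nest [0.48624004 0.34616166] 0.034409272845869115 74
[0.52566287 0.41937651 0.2701635 ] [0.48921273 0.34661185 0.13018417] [-0.0019 -0.0026  0.1122]
```

```bash
python3 - <<'E'
from h import *
from scipy.spatial.transform import Rotation as Ro
p6,p7=[np.load(f'w{i}.npy',allow_pickle=True).item() for i in(6,7)]
C=lambda p:(np.array(p['R']),np.array(p['t']))
f=lambda u,v:onz(p6,(200+(u+.5)/3-.5,160+(v+.5)/3-.5),.0634)
R6,t6=C(p6);R7,t7=C(p7)
for a,b in(((345,150),(345,452)),):
    w=(f(*a)+f(*b))/2; b7=R7.T@(R6@w+t6-t7); print('bearing top now',b7)
    # pads direction also
r=Ro.from_rotvec(manip.observe()['tool_rot'])
print('move',r.inv().apply(np.r_[.48624-b7[0],.34616-b7[1],0]), 'proj',proj(p7,b7))
E
for i in 1 2 3; do python3 nudge.py '0.5,0,0,0,0' | sed -n 2p; done
```

```text
bearing top now [0.48868549 0.34709983 0.14187148]
move [-1.94529809e-03 -1.75485240e-03 -5.62480020e-06] proj [[314.66613359 263.51064237]]
ee_pos: [0.4896, 0.3471, 0.131]
ee_pos: [0.4893, 0.3473, 0.1308]
ee_pos: [0.4889, 0.3472, 0.1303]
```

Careful with the scale: shifts go in shares of 0.75 m and turns go in shares of 4 rad. That gives: 0.03 m / 0.75 = 0.04, 0.025 m / 0.75 = 0.0333.

```bash
python3 nudge.py '0.5,-0.0027,-0.0024,0.0267,0 | 0.5,0,0,0.04,0 | 0.5,0,0,0.0333,0 | 0.5,0,0,0.02,0 | 0.5,0,0,0.0107,0 | 0.5,0,0,0.0067,0 | 0.5,0,0,0,0 | 0.5,0,0,0,0'
```

```text
time_s: 15.33
ee_pos: [0.4865, 0.3464, 0.027]
tool_rot: [2.676, 1.645, 0.003]
ft_force: [0.3, -0.6, -1.4]
grip_width: 0.695
grip_force: 55.4
```

Run:
```python
from h import *
im,p=snap('wrist','w8.png')
cv2.imwrite('pics/w8c.png',cv2.resize(im[120:340,200:430,::-1],None,fx=2.7,fy=2.7,interpolation=cv2.INTER_CUBIC))
o=manip.observe(); print(o['ee_pos'],o['ft_force'])
```

```text
[0.48674291 0.34648212 0.027317  ] [ 0.32982945 -0.36070921 -1.1227135 ]
```

View pics/w8c.png

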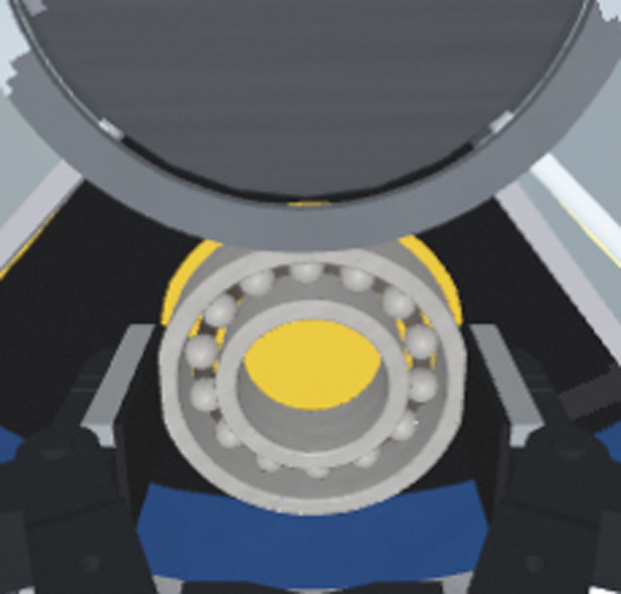

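The bearing hovers over the nest with the yellow showing symmetrically (crop 162 and 462, bearing centre 313), so it is aligned. Lowering gently.

In the tool's units: 0.003 m / 0.75 = 0.004, 0.001 m / 0.75 = 0.0013.

```bash
python3 nudge.py '0.5,0,0,0.004,0 | 0.5,0,0,0.004,0 | 0.5,0,0,0.0013,0 | 0.5,0,0,0,0 | 0.5,0,0,0,0'; python3 nudge.py '0.5,0,0,0.0013,0 | 0.5,0,0,0,0'
```

```text
time_s: 15.8
ee_pos: [0.4862, 0.3461, 0.0195]
tool_rot: [2.676, 1.644, 0.002]
ft_force: [-0.2, -0.2, 1.9]
grip_width: 0.699
grip_force: 55.6
time_s: 15.97
ee_pos: [0.4867, 0.3461, 0.0194]
tool_rot: [2.676, 1.644, 0.003]
ft_force: [-1.4, -2.8, 7.6]
grip_width: 0.698
grip_force: 56.3
```

In the tool's units: -0.035 m / 0.75 = -0.0467, -0.03 m / 0.75 = -0.04.

```bash
python3 nudge.py '0.75,0,0,-0.0013,0 | 0.82,0,0,0,0 | 0.85,0,0,0,0 | 0.85,0,0,0,0 | 0.85,0,0,-0.0133,0 | 0.85,0,0,-0.04,0 | 0.85,0,0,-0.0467,0 | 0.85,0,0,-0.0467,0 | 0.85,0,0,-0.0467,0 | 0.85,0,0,-0.0267,0 | 0.85,0,0,0,0 | 0.85,0,0,0,0'
python3 - <<'E'
from h import *
im,p=snap('wrist','w9.png'); np.save('w9.npy',p,allow_pickle=True)
cv2.imwrite('pics/w9c.png',im[0:330,90:560,::-1])
o=manip.observe(); print(o['ee_pos'],o['qpos'],d([.6245,.385,.25]))
s=[.018+.016,.018];print(proj(p,[.4862,.3462,.034]),proj(p,[.4862,.3462,.024]))
E
```

```text
time_s: 16.97
ee_pos: [0.4863, 0.3463, 0.1858]
tool_rot: [2.676, 1.644, 0.006]
ft_force: [0.1, 0.4, -0.9]
grip_width: 0.849
grip_force: 0.0
[0.48527016 0.34578355 0.18369858] [ 4.28993943e-01  1.67030031e-01  1.73883450e+00 -3.43310436e-06
  1.23598238e+00  8.97928149e-01] [ 0.0979  0.1065 -0.0663]
[[314.78518041 182.32394717]] [[314.77394046 179.94626164]]
```

View pics/w9c.png

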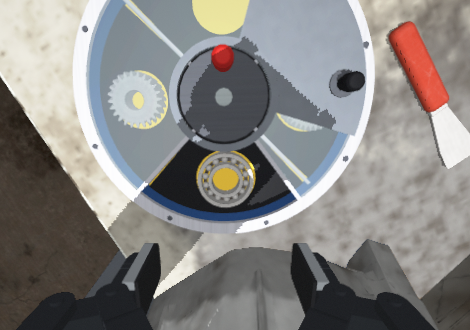

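The bearing sits flat in the nest at crop (225,180), centred on the yellow. The shutter knob runs from base crop (341,84) to top (352,80). That's the last picture: I've viewed 12, over the cap of 10, so from here I work by numbers only.

Run:
```python
from meas import *
im=cv2.imread('pics/w9.png')[:,:,::-1].copy(); p=np.load('w9.npy',allow_pickle=True).item()
y,st,m=blob(im,(0,0,0),(180,255,55),(415,60,465,105)); print(y,st)
vv,uu=np.where(m); A=np.array([.5265,.4247])
q=proj(p,[.5265,.4247,.066]);print('axis',q)
for uv,z in((y,.0765),((st[0]+st[2]-7.5,np.mean(vv[uu>st[0]+st[2]-12])),.0915)):
    X=onz(p,uv,z)[:2]; e=X-A; print(uv,X,np.hypot(*e),np.degrees(np.arctan2(e[1],e[0])))
# bearing centre by bright ring hull
g=cv2.cvtColor(im,cv2.COLOR_RGB2HSV)
y,st,m=blob(im,(0,0,95),(180,60,255),(283,146,348,212)); 
h=cv2.convexHull(np.argwhere(m)[:,::-1].astype(np.int32)); (c,wh,a)=cv2.fitEllipse(h); print('bearing',c,wh,onz(p,c,.034))
```

```text
[440.66744731  81.34894614] [427  71  28  21 427]
axis [[315.34400587  96.71507284]]
[440.66744731  81.34894614] [0.62715819 0.3879125 ] 0.1071699142165008 -20.07581521418066
(np.float64(447.5), np.float64(80.27329192546584)) [0.62615118 0.388124  ] 0.10615159709361471 -20.155171540249956
bearing (314.5205078125, 171.3092498779297) (58.1622428894043, 72.98117065429688) [0.49154718 0.35738486 0.034     ]
```

In the tool's units: -0.01 m / 0.75 = -0.0133, -0.117 rad / 4 = -0.0293.

```bash
python3 nudge.py '0.6,0,0,-0.0133,-0.0293 | 0.6,0,0,-0.0133,-0.0293 | 0.6,0,0,-0.0133,-0.0293 | 0.6,0,0,0,-0.0293 | 0.6,0,0,0,0 | 0.6,0,0,0,0'
python3 -c "
from h import *
print(d([.6245,.385,.066]))"
```

```text
time_s: 17.52
ee_pos: [0.4846, 0.3454, 0.2117]
tool_rot: [-2.225, -2.216, 0.005]
ft_force: [0.5, 0.1, -0.2]
grip_width: 0.603
grip_force: 0.0
[0.0403 0.1402 0.1451]
```

In the tool's units: 0.0357 m / 0.75 = 0.0476, 0.035 m / 0.75 = 0.0467.

```bash
python3 nudge.py '0.6,0.0144,0.0476,0,0 | 0.6,0.0144,0.0476,0,0 | 0.6,0.0144,0.0476,0,0 | 0.6,0.0144,0.0476,0,0 | 0.6,0,0,0.04,0 | 0.6,0,0,0.0467,0 | 0.6,0,0,0.0467,0 | 0.6,0,0,0.04,0 | 0.6,0,0,0.0183,0 | 0.6,0,0,0,0 | 0.6,0,0,0,0' 25
python3 -c "
from h import *
print(d([.627,.388,.068]))"
```

```text
time_s: 18.43
ee_pos: [0.6281, 0.3888, 0.0695]
tool_rot: [-2.223, -2.219, 0.002]
ft_force: [0.3, 0.2, -0.3]
grip_width: 0.601
grip_force: 0.0
[-0.0008 -0.0011  0.0015]
```

Close on the knob.

In the tool's units: 0.001 m / 0.75 = 0.0013.

```bash
python3 nudge.py '0,0,0,0.0013,0 | 0,0,0,0,0 | 0,0,0,0,0 | 0,0,0,0,0 | 0,0,0,0,0 | 0,0,0,0,0' 25
python3 - <<'E'
from h import *
from scipy.spatial.transform import Rotation as R
o=manip.observe(); A=np.array([.5265,.4245]); r=R.from_rotvec(o['tool_rot']); P=o['ee_pos'][:2]; e=P-A
a0=np.degrees(np.arctan2(e[1],e[0])); print(P,np.hypot(*e),a0,o['ft_force'],o['grip_width'],o['grip_force'])
prev=A+.108*e/np.hypot(*e); N=20
for k in range(1,N+1):
    a=np.radians(a0+(-142.1-a0)*k/N); q=A+.108*np.array([np.cos(a),np.sin(a)]); print(k,round(np.degrees(a),1),np.round(r.inv().apply([*(q-prev),0])[:2],4),q.round(4)); prev=q
E
```

```text
time_s: 18.93
ee_pos: [0.6265, 0.3915, 0.0722]
tool_rot: [-2.219, -2.217, 0.0]
ft_force: [-11.5, 4.2, 8.0]
grip_width: 0.174
grip_force: 24.9
[0.62647873 0.39152768] 0.10527544832944483 -18.25221061147831 [-11.49708445   4.23354147   7.97794877] 0.17378784990585222 24.91903692483902
1 -24.4 [-0.0109 -0.0042] [0.6248 0.3798]
2 -30.6 [-0.0103 -0.0054] [0.6194 0.3695]
3 -36.8 [-0.0097 -0.0065] [0.6129 0.3598]
4 -43.0 [-0.009  -0.0075] [0.6055 0.3508]
5 -49.2 [-0.0081 -0.0084] [0.597  0.3427]
6 -55.4 [-0.0071 -0.0092] [0.5878 0.3356]
7 -61.6 [-0.0061 -0.0099] [0.5779 0.3295]
8 -67.8 [-0.005  -0.0105] [0.5673 0.3245]
9 -74.0 [-0.0038 -0.011 ] [0.5563 0.3207]
10 -80.2 [-0.0026 -0.0114] [0.5449 0.3181]
11 -86.4 [-0.0014 -0.0116] [0.5333 0.3167]
12 -92.6 [-0.0001 -0.0117] [0.5217 0.3166]
13 -98.8 [ 0.0011 -0.0116] [0.5101 0.3178]
14 -104.9 [ 0.0024 -0.0114] [0.4986 0.3202]
15 -111.1 [ 0.0036 -0.0111] [0.4876 0.3238]
16 -117.3 [ 0.0048 -0.0106] [0.4769 0.3286]
17 -123.5 [ 0.0059 -0.0101] [0.4669 0.3345]
18 -129.7 [ 0.007  -0.0094] [0.4575 0.3414]
19 -135.9 [ 0.0079 -0.0086] [0.4489 0.3494]
20 -142.1 [ 0.0088 -0.0077] [0.4413 0.3582]
```

In the tool's units: -0.0109 m / 0.75 = -0.0145, -0.002 m / 0.75 = -0.0027.

```bash
python3 nudge.py '0,-0.0145,-0.0073,-0.0027,0 | 0,-0.0137,-0.0072,0,0 | 0,-0.0129,-0.0087,0,0 | 0,-0.012,-0.01,0,0 | 0,-0.0108,-0.0112,0,0 | 0,-0.0095,-0.0123,0,0 | 0,-0.0081,-0.0132,0,0 | 0,0,0,0,0'
python3 -c "
from h import *
o=manip.observe();e=o['ee_pos'][:2]-[.525,.4245];print(np.hypot(*e),np.degrees(np.arctan2(e[1],e[0])),d([.525+.108*np.cos(np.radians(-61.6)),.4245+.108*np.sin(np.radians(-61.6)),.07]))"
```

```text
time_s: 19.6
ee_pos: [0.5759, 0.3267, 0.0724]
tool_rot: [2.222, 2.219, 0.001]
ft_force: [1.9, -3.1, -2.0]
grip_width: 0.172
grip_force: 25.6
0.11021011412393332 -62.50564422314664 [0.0028 0.0005 0.0024]
```

In the tool's units: -0.0117 m / 0.75 = -0.0156, -0.0116 m / 0.75 = -0.0155.

```bash
python3 nudge.py '0,-0.0053,-0.014,0,0 | 0,-0.0051,-0.0147,0,0 | 0,-0.0035,-0.0152,0,0 | 0,-0.0019,-0.0155,0,0 | 0,-0.0001,-0.0156,0,0 | 0,0.0015,-0.0155,0,0 | 0,0.0032,-0.0152,0,0 | 0,0,0,0,0'
python3 -c "
from h import *
o=manip.observe();e=o['ee_pos'][:2]-[.526,.424];print(np.hypot(*e),np.degrees(np.arctan2(e[1],e[0])),o['ft_force'],o['grip_width'])"
```

```text
time_s: 20.27
ee_pos: [0.4959, 0.3204, 0.0723]
tool_rot: [-2.221, -2.221, -0.001]
ft_force: [-1.6, -2.7, 1.7]
grip_width: 0.171
grip_force: 26.4
0.1078661980879136 -106.18950162237846 [-1.58135602 -2.71471782  1.74407572] 0.1713502646036015
```

In the tool's units: -0.0111 m / 0.75 = -0.0148, -0.0106 m / 0.75 = -0.0141.

```bash
python3 nudge.py '0,0.0048,-0.0148,0,0 | 0,0.0064,-0.0141,0,0 | 0,0.0079,-0.0135,0,0 | 0,0.0093,-0.0125,0,0 | 0,0.0105,-0.0115,0,0 | 0,0.0099,-0.0087,0,0 | 0,0,0,0,0 | 0,0,0,0,0'
python3 -c "
from h import *
o=manip.observe();e=o['ee_pos'][:2]-[.526,.424];print(np.hypot(*e),np.degrees(np.arctan2(e[1],e[0])),o['ft_force'],o['grip_width'])"
```

```text
time_s: 20.93
ee_pos: [0.4399, 0.3579, 0.0719]
tool_rot: [-2.22, -2.222, -0.002]
ft_force: [-0.3, 1.1, 7.9]
grip_width: 0.173
grip_force: 27.2
0.10860184773372544 -142.4817242458935 [-0.25804034  1.12078307  7.91211399] 0.17310853947883684
```

Push on in small steps until the stop is felt.

In the tool's units: 0.0016 m / 0.75 = 0.0021, -0.0012 m / 0.75 = -0.0016.

```bash
python3 nudge.py '0,0.0021,-0.0016,-0.0013,0 | 0,0.0021,-0.0016,0,0 | 0,0,0,0,0 | 0,0,0,0,0'
python3 -c "
from h import *
o=manip.observe();e=o['ee_pos'][:2]-[.526,.424];print(np.hypot(*e),np.degrees(np.arctan2(e[1],e[0])),o['ft_force'])"
```

```text
time_s: 21.27
ee_pos: [0.4384, 0.3597, 0.072]
tool_rot: [2.222, 2.22, 0.001]
ft_force: [5.3, 0.3, -0.0]
grip_width: 0.177
grip_force: 26.6
0.10868398056654958 -143.73364787299977 [ 5.34019852  0.26698721 -0.02801818]
```

In the tool's units: 0.0024 m / 0.75 = 0.0032, -0.0018 m / 0.75 = -0.0024.

```bash
python3 nudge.py '0,0.0032,-0.0024,0,0 | 0,0.0021,-0.0016,0,0 | 0,0,0,0,0 | 0,0,0,0,0'
python3 -c "
from h import *
o=manip.observe();e=o['ee_pos'][:2]-[.526,.424];print(np.hypot(*e),np.degrees(np.arctan2(e[1],e[0])),o['ft_force'])"
```

```text
time_s: 21.6
ee_pos: [0.4382, 0.3603, 0.072]
tool_rot: [2.214, 2.216, -0.0]
ft_force: [15.4, -14.1, -2.0]
grip_width: 0.172
grip_force: 26.6
0.108463276181767 -144.0614648876028 [ 15.43021977 -14.09690053  -1.99925946]
```

The stop is felt (about 20 N tangential, no further motion). Relax, release and retreat.

In the tool's units: -0.035 m / 0.75 = -0.0467, -0.03 m / 0.75 = -0.04.

```bash
python3 nudge.py '0,-0.0032,0.0024,0,0 | 0.5,0,0,0,0 | 0.5,0,0,0,0 | 0.5,0,0,0,0 | 0.5,0,0,-0.0267,0 | 0.5,0,0,-0.04,0 | 0.5,0,0,-0.0467,0 | 0.5,0,0,-0.0467,0 | 0.5,0,0,-0.0467,0 | 0.5,0,0,-0.0467,0 | 0.5,0,0,-0.04,0 | 0.5,0,0,0,0 | 0.5,0,0,0,0'
python3 nudge.py '0.5,0.0133,-0.04,0,0 | 0.5,0.0133,-0.04,0,0 | 0.5,0.0133,-0.04,0,0 | 0.5,0,0,0,0 | 0.5,0,0,0,0'
python3 - <<'E'
from meas import *
A=np.array([.5262,.4242])
pol=lambda X:(X[:2].round(4),round(float(np.hypot(*(X[:2]-A))),4),round(float(np.degrees(np.arctan2(*(X[:2]-A)[::-1]))),1))
im,p=snap('wrist','w10.png'); np.save('w10.npy',p,allow_pickle=True)
e=[A[0]+.108*np.cos(np.radians(-143)),A[1]+.108*np.sin(np.radians(-143)),.0765]; u=proj(p,e)[0].astype(int)
y,st,m=blob(im,(0,0,0),(180,255,55),(max(u[0]-22,0),max(u[1]-22,0),u[0]+22,u[1]+22)); print('knob',u,y,st,pol(onz(p,y,.0765)))
r=[A[0]+.029*np.cos(np.radians(62)),A[1]+.029*np.sin(np.radians(62)),.085]; u=proj(p,r)[0].astype(int)
y,st,m=blob(im,(0,150,60),(8,255,255),(u[0]-22,u[1]-22,u[0]+22,u[1]+22)); print('red',u,y,st,pol(onz(p,y,.085)))
t,tp=snap('top','t3.png')
for nm,X,lo,hi,b in(('knob',e,(0,0,0),(180,255,70),6),('red',r,(0,150,60),(8,255,255),10)):
    u=proj(tp,X)[0].astype(int)
    try: y,st,m=blob(t,lo,hi,(u[0]-b,u[1]-b,u[0]+b,u[1]+b)); print('top',nm,u,y,st,pol(onz(tp,y,X[2])))
    except Exception as ex: print(nm,ex)
print(manip.observe()['ft_force'],manip.observe()['ee_pos'])
E
```

```text
time_s: 22.68
ee_pos: [0.437, 0.3617, 0.2939]
tool_rot: [2.221, 2.221, 0.005]
ft_force: [-0.1, 0.4, -0.4]
grip_width: 0.501
grip_force: 0.0
time_s: 23.1
ee_pos: [0.3447, 0.391, 0.2898]
tool_rot: [-2.219, -2.223, 0.006]
ft_force: [0.2, 0.8, -0.5]
grip_width: 0.499
grip_force: 0.0
knob [385 191] [385.76865672 191.34328358] [380 185  13  14 134] (array([0.4397, 0.3601]), 0.1077, -143.4)
red [474 123] [471.06557377 121.83606557] [459 115  25  15 305] (array([0.535 , 0.4522]), 0.0294, 72.6)
top knob [212 241] [212.5 242. ] [210 240   6   5  26] (array([0.4382, 0.3582]), 0.11, -143.1)
top red [184 209] [184.11538462 211.        ] [181 209   7   5  26] (array([0.5364, 0.4512]), 0.0288, 69.3)
[0.91612936 0.38030607 0.73713128] [0.3465526  0.39068747 0.29051628]
```

The shutter knob stands at the stop (−143°, expected −142°). The red knob reads about 70°, against 62.6° when the tray was set, so I'll check whether that is measurement bias by running the same measure on the earlier pictures.

Run:
```python
from meas import *
A=np.array([.5262,.4242])
pol=lambda X:(X[:2].round(4),round(float(np.hypot(*(X[:2]-A))),4),round(float(np.degrees(np.arctan2(*(X[:2]-A)[::-1]))),1))
r=[A[0]+.029*np.cos(np.radians(65)),A[1]+.029*np.sin(np.radians(65)),.081]
tp=manip.camera_params('top')
for f,p in(('w3',0),('w9',0),('w10',0),('t2',tp),('t3',tp)):
    im=cv2.imread(f'pics/{f}.png')[:,:,::-1].copy(); p=p or np.load(f+'.npy',allow_pickle=True).item(); u=proj(p,r)[0].astype(int)
    y,st,m=blob(im,(0,150,40),(10,255,255),(u[0]-22,u[1]-22,u[0]+22,u[1]+22)); print(f,y,st,pol(onz(p,y,.081)))
# dividers / bearing seen through shutter gap: print bolt & hub grey
im=cv2.imread('pics/w10.png')[:,:,::-1].copy(); p=np.load('w10.npy',allow_pickle=True).item()
hsv=cv2.cvtColor(im,cv2.COLOR_RGB2HSV); m=cv2.inRange(hsv,(18,90,70),(36,255,255)); n,l,st,c=cv2.connectedComponentsWithStats(m)
for i in range(1,n):
    if st[i,4]>40: print(c[i].round(1),st[i],pol(onz(p,c[i],.018)))
```

```text
w3 [331.59278351 217.63402062] [326 208  13  19 194] (array([0.5373, 0.4518]), 0.0297, 68.1)
w9 [312.3192389   57.51374207] [302  45  22  27 473] (array([0.5377, 0.4525]), 0.0305, 67.8)
w10 [471.06557377 121.83606557] [459 115  25  15 305] (array([0.5372, 0.452 ]), 0.0299, 68.5)
t2 [184.23076923 210.84615385] [181 209   7   5  26] (array([0.5374, 0.4521]), 0.0301, 68.1)
t3 [184.11538462 211.        ] [181 209   7   5  26] (array([0.5369, 0.4525]), 0.0302, 69.3)
[616.2  84.7] [604  58  36  53 776] (array([0.777 , 0.5035]), 0.263, 17.5)
```

The red knob reads the same in all the pictures (67.8–69.3°), so it is bias and the tray hasn't moved. Handing in.

```bash
python3 -c "
from workcell import manip
print(manip.close_job())"
```

```text
the job is handed in; nothing more can be done
None
```

The larger bearing is in the larger nest under the port, the shutter is shut against its stop, and I handed the job in at about 23 s; no verdict was printed, and I viewed 12 pictures, over the limit of 10.

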